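# Load the marking bay with ceramic plates

### The job

Lift every white ceramic plate straight up out of the green rack by its top edge and stand each one fully down in a slot of the blue tray while the tray is still outside the marking bay. Then slide the loaded tray under the hood until it is fully home against the end stop, and push the yellow guard door shut until it seats on its catch. Do not let a plate fall over, and leave the bottle, the tape roll and the metal cylinders where they are.

Things in the scene. Friction and masses are not known exactly. Their poses are not given: they have to be found in the camera images.
- rack: Green slotted rack fixed to the bench, 190 (x) x 110 (y) x 40 mm high. Origin: centre of its underside; z up. Four slots cut from above, at x = -66, -22, 22, 66 mm, each 10 mm wide in x, 86 mm long in y, 30 mm deep (slot floor 10 mm above the bench). The white plates stand in them.
- plate0: White ceramic plate, 6 mm thick (its x), 74 mm wide (its y), 75 mm tall (its z), 100 g; starts standing in a rack slot with the upper 45 mm showing. Origin: centre of its lower edge; z up along the plate. Only 2 to 4 of the four plates are present in a run; all are alike.
- plate1: White ceramic plate, 6 mm thick (its x), 74 mm wide (its y), 75 mm tall (its z), 100 g; starts standing in a rack slot with the upper 45 mm showing. Origin: centre of its lower edge; z up along the plate. Only 2 to 4 of the four plates are present in a run; all are alike.
- plate2: White ceramic plate, 6 mm thick (its x), 74 mm wide (its y), 75 mm tall (its z), 100 g; starts standing in a rack slot with the upper 45 mm showing. Origin: centre of its lower edge; z up along the plate. Only 2 to 4 of the four plates are present in a run; all are alike.
- plate3: White ceramic plate, 6 mm thick (its x), 74 mm wide (its y), 75 mm tall (its z), 100 g; starts standing in a rack slot with the upper 45 mm showing. Origin: centre of its lower edge; z up along the plate. Only 2 to 4 of the four plates are present in a run; all are alike.
- tray: Loose blue carrier tray on the bench, 212 (x) x 104 (y) mm, about 0.45 kg empty. Origin: underside, 106 mm from either end; z up. A block 33 mm high with four slots cut from above, at x = -43, 1, 45, 89 mm, each 10 mm wide in x, 86 mm long in y, 25 mm deep (slot floor 8 mm above the bench), mouths chamfered 3 mm. Its +x end goes into the bay first.
- tray_tab (a point): Top centre of the upright orange tab at the trailing (-x) end of the tray, by which it is gripped: at tray x = -100, y = 0, z = 85 mm; 10 mm thick in tray x, 50 mm wide in tray y, bare for the upper 75 mm.
- bay: White marking bay fixed to the bench. Origin: on the bench, middle of its mouth; +x into the bay, +y towards the robot's side, z up. No floor: the tray slides on the bench. Grey guides 55 mm high narrow from y = +-78 mm at the mouth to +-56 mm at x = 50 mm. From x = 105 to 239 mm it has walls and a steel hood, underside 115 mm, top 129 mm, with a print head on it; before that it is open above.
- bay_stop (a point): Foot of the end stop wall inside the bay, at bay x = 216, y = 0. Home, the tray's leading end touches it: tray origin at bay x = 110 mm, orange tab at bay x = 10 mm, just inside the shut door.
- guard (a joint): Yellow guard door of the bay, angle in rad: 0 shut across the mouth, growing as it swings outwards to at most 1.9. Starts open at 1.65 to 1.85, clear of the tray's way, and stays where it is left. The last 10 mm of travel of its free edge push past a sprung roller catch (about 5 N at guard_push); seated it reads under 0.01, stopped at the roller 0.03 or more.
- guard_hinge (a point): Vertical hinge axis of the guard door at bench level: bay x = -8, y = 90 mm, axes as the bay's. Shut, the panel runs from here towards bay -y; open, it turns about here towards bay -x. Panel 12 mm thick, its mid-plane through the axis, reaching 182 mm from it, 5 to 95 mm above the bench.
- guard_push (a point): Point on the outer face of the yellow guard door, 140 mm from the hinge and 70 mm above the bench (origin); pushing here, square to the face, shuts the door. Axes as the bay's when the door is shut, turning with the door.
- bottle: White plastic bottle 60 mm across, 120 mm tall, standing on the bench; bystander. Origin: centre of its base.
- tape: Yellow tape roll lying flat, 96 mm across, 22 mm high; bystander. Origin: centre of its underside.
- part0: Metal cylinder standing on end, 32 mm across, 50 mm tall; bystander. Origin: centre of its base.
- part1: Metal cylinder standing on end, 32 mm across, 50 mm tall; bystander. Origin: centre of its base.
Mind the look-alikes: they are no part of the job. Leave any brown look-alike of the plate2 alone. Leave any purple look-alike of the plate0 alone.

How it is judged:
On the way, in this order (a step that is already met when the one before it is completed fails the run):
1. every plate present stands fully down in a tray slot, the tray still outside the bay (z of plate0 in the frame of tray between 0.003 and 0.013 m and x of plate0 in the frame of tray between -0.055 and 0.101 m and y of plate0 in the frame of tray between -0.012 and 0.012 m and angle between each of plate0, plate1, plate2, plate3's own z axis and vertical below 0.22 rad and z of plate1 in the frame of tray between 0.003 and 0.013 m and x of plate1 in the frame of tray between -0.055 and 0.101 m and y of plate1 in the frame of tray between -0.012 and 0.012 m and z of plate2 in the frame of tray between 0.003 and 0.013 m and x of plate2 in the frame of tray between -0.055 and 0.101 m and y of plate2 in the frame of tray between -0.012 and 0.012 m and z of plate3 in the frame of tray between 0.003 and 0.013 m and x of plate3 in the frame of tray between -0.055 and 0.101 m and y of plate3 in the frame of tray between -0.012 and 0.012 m and x of tray in the frame of bay below -0.04 m), for 0.2 s.
2. the loaded tray is fully home in the bay (z of plate0 in the frame of tray between 0.003 and 0.013 m and x of plate0 in the frame of tray between -0.055 and 0.101 m and y of plate0 in the frame of tray between -0.012 and 0.012 m and angle between each of plate0, plate1, plate2, plate3's own z axis and vertical below 0.22 rad and z of plate1 in the frame of tray between 0.003 and 0.013 m and x of plate1 in the frame of tray between -0.055 and 0.101 m and y of plate1 in the frame of tray between -0.012 and 0.012 m and z of plate2 in the frame of tray between 0.003 and 0.013 m and x of plate2 in the frame of tray between -0.055 and 0.101 m and y of plate2 in the frame of tray between -0.012 and 0.012 m and z of plate3 in the frame of tray between 0.003 and 0.013 m and x of plate3 in the frame of tray between -0.055 and 0.101 m and y of plate3 in the frame of tray between -0.012 and 0.012 m and x of tray in the frame of bay above 0.102 m and y of tray in the frame of bay between -0.01 and 0.01 m), for 0.2 s.
At the end, for the whole second after the job is handed in: Every plate present stands in a tray slot (its lower edge within 5 mm of the slot floor, upright within 0.22 rad), the tray is within 8 mm of its end stop in the bay, and the guard door is seated on its catch (under 0.02 rad) (all of step 2 and value of joint guard below 0.02 rad); the robot touches nothing.
It fails at once if a plate falls over (leans more than 0.9 rad) (angle between any of plate0, plate1, plate2, plate3's own z axis and vertical above 0.9 rad).
It fails at once if a bystander is moved by more than 30 mm or tipped (distance of any of bottle, tape, part0, part1 from where it was at the start of the episode above 0.03 m or angle between any of bottle, tape, part0, part1's own z axis and vertical above 0.5 rad).
Of plate0, plate1, plate2, plate3 only 2 to 4 are there at a start; the rules pass over those that are not, and their reading is None.
At some moment in a run one of tray may be knocked a few centimetres aside while the robot is not near it.
It also fails if it takes over 210 s, if anything falls off the work surface, if the arm or the gripper's body presses on something with over 40 N, if the wrist force passes 120 N, or if a joint passes its speed limit or range.

### The arm

A 7-joint arm with a two-finger parallel gripper is mounted at the origin on the work surface. World frame = base frame: x ahead of the robot, y to its left, z up, the work surface at z = 0. Lengths are in m, angles in rad, forces in N, time in s.
With the tool pointing down it reaches from about 0.4 to 0.9 m from the base axis. Payload 5.6 kg.
Tool frame: the origin (TCP) lies midway between the tips of the shut fingers; the grasp point (between the pads) lies 19 mm behind it; z points along the fingers, y is the line along which they close (so a half turn about z gives the same grasp; the last joint's range is limited). The gripper opens to 92 mm and grips with 3 to 60 N. Pads are 20 mm wide; open, the fingers measure 128 mm over their backs; the gripper's body (75 mm by 189 mm) begins 69 mm behind the grasp point.
Start: joints at [-1.242, 0.468, -0.012, 1.603, 0.006, 1.071, -0.056], TCP at [0.236, 0.606, 0.215] pointing down, gripper open.
Joint ranges: [-2.53, 2.53], [-0.31, 2.02], [-1.57, 1.55], [0.28, 2.44], [-1.29, 4.43], [0.15, 1.84], [-2.92, 2.92]. Speed limits (rad/s): [2.57, 2.57, 3.14, 3.14, 3.14, 3.14, 3.14].

### API

Orientations are given as [roll, pitch, yaw] about the fixed x, y, z axes, in that order (R = Rz(yaw) Ry(pitch) Rx(roll)).
In Python, from workcell import arm, sensors, optics, hand_in, models gives the robot as it stands. Calls block until the motion is done:
- arm.goto(position, orientation): joint-space move of the TCP to a pose.
- arm.line_to(position, orientation=None, max_speed=0.15, stop_force=None): straight line of the TCP; orientation=None keeps the orientation; max_speed is the mean speed in m/s. With stop_force (N) it stops when the force on the tool has changed by that much, and returns True; else False.
- arm.move_joints(angles): joint-space move.
- arm.gripper_to(opening, f_grip=None): opening from 0.0 (shut) to 1.0 (fully open); f_grip is the grip in N (None keeps the last); returns when the fingers have stopped.
- arm.wait(seconds).
- arm.ik(position, orientation): joint angles nearest the present ones, or None.
- sensors.sense(): the state.
- optics.capture(name): name is "scene" or "top" or "wrist"; returns a dict with "pixels" (480x640x3 uint8, red, green, blue), "fovy" (degrees; the focal length in pixels is half the picture's height over the tangent of half this angle, whatever the lens; pixels are square), "cx", "cy" (the principal point, pixels), "k1" (the pictures are not rectified: a ray, as slopes to the right and down, at radius r is drawn at 1 + k1 r^2 times it, then the intrinsics apply), "origin" and "orientation" of the camera in the world. Camera axes: x right, y up, looking along -z (the intrinsics and any distortion apply to the point x, -y, -z); pixel columns grow to the right and rows downward; lengths in m; the calibration is good to about 2 mm. A picture is of the moment at which its call begins. There is no depth.
A pose or a line that the arm cannot do raises arm.IKError and nothing moves.
- hand_in(): hands the job in; it is judged then, once.
Trained networks look in the newest picture that a camera, given by its name, has taken for a name from the list of things; names that differ only in an ending like _2 or _b are one class to them, and where a whole thing is asked for, a point or a joint stands for the part that bears it (a point fixed in the world has none). Each returns a list of dicts, best first, with "confidence" (0 to 1); they miss things now and then, are a little off and sometimes report something else, mostly with a low value. They report only what shows in the picture. A call takes as long as a camera call. They do not tell look-alikes from the thing itself.
- models.silhouettes(camera, name): "region" (480x640 bool, what is visible of it) and "uv" ([column, row] in pixels, amid what is visible of it).
- models.tip_of(camera, name): "uv" ([column, row] in pixels: a listed point, or the origin of a listed thing).
The state is a dict: "clock": time; "joint_pos": joint angles; "qvel": joint speeds; "effort": joint torques, N m; "tcp_pos": TCP position; "tool_rot": TCP orientation; "wrist_force": force on the tool from outside, world axes, zero at the start; "torque": the same for the moment, N m; "opening": opening from 0.0 (shut) to 1.0 (fully open); "gripper_force": force on a finger pad.
Only numpy, scipy, OpenCV 4.12 (cv2) and the standard library are available. Lean on these libraries where they do the work, as an engineer would, in place of code of your own. Each camera call takes 0.05 s, during which the arm holds its last target. There are 200 camera calls.

## Working session

There is one attempt and no reset: what is moved stays moved. The work goes in short steps, each a Python script; the robot and the scene stay as the last script left them, time stands still between calls to the robot, and variables do not carry over. Pictures are saved under pics/ and viewed, at most 14 in all, crops included, and the job is handed in when it is done.

```bash
ls; mkdir -p pics
python3 - <<'E'
from workcell import arm,sensors,optics,models
import cv2
s=sensors.sense();print(s)
for c in("scene","top"):
    d=optics.capture(c);cv2.imwrite(f"pics/{c}0.png",d["pixels"][:,:,::-1])
    print(c,{k:v for k,v in d.items() if k!="pixels"})
    for n in["rack","plate0","tray","tray_tab","bay","bay_stop","guard","guard_hinge","guard_push","bottle","tape","part0"]:
        try:print(n,[(r["uv"],round(r["confidence"],2)) for r in models.tip_of(c,n)], [(r["uv"],round(r["confidence"],2)) for r in models.silhouettes(c,n)])
        except Exception as e:print(n,e)
E
```

```text
pics
{'clock': 0.0, 'joint_pos': array([-1.24199772,  0.4683659 , -0.01159705,  1.60362682,  0.00600248,
        1.07137477, -0.05630674]), 'qvel': array([ 8.67119726e-04, -6.12195439e-04,  5.79861856e-04, -1.53481028e-03,
       -1.98582193e-03,  2.26860419e-04, -5.12943507e-05]), 'effort': array([ 4.28357025e-04, -5.20569849e+01, -1.19737058e-02, -2.43758458e+01,
       -5.64377569e-02,  1.73389987e-02,  1.71058941e-04]), 'tcp_pos': array([0.23599861, 0.60502225, 0.21364633]), 'tool_rot': array([-3.13985681e+00,  1.27063206e-04,  2.76971951e+00]), 'wrist_force': array([ 0.12253401, -0.01190545,  0.70753419]), 'torque': array([0.02342007, 0.02558288, 0.06830862]), 'gripper_force': 0.0, 'opening': 1.0003234598050135}
scene {'fovy': 52.952347494426675, 'cx': 323.9650332292568, 'cy': 242.78893553811824, 'k1': -0.05726767607808945, 'origin': array([ 0.97277506, -0.33545159,  1.02703958]), 'orientation': array([ 0.54627523, -0.01552492,  1.03415547])}
rack [([192.6, 322.2], 0.83)] [([195.2, 332.2], 0.65)]
plate0 [([193.4, 298.3], 0.86), ([193.9, 334.9], 0.82), ([193.4, 352.3], 0.73), ([1
[... 1579 characters left out ...]
0.49)]
tray [([332.1, 175.2], 0.81)] [([332.4, 174.8], 0.59)]
tray_tab [([378.3, 166.0], 0.68)] [([334.7, 177.7], 0.86), ([461.5, 264.1], 0.36)]
bay [([138.7, 273.4], 0.57)] [([204.4, 192.6], 0.69)]
bay_stop [] [([204.4, 189.0], 0.82)]
guard it knows: bay, bay_stop, bottle, guard_hinge, guard_push, part, plate, rack, tape, tray, tray_tab
guard_hinge [([269.9, 225.9], 0.92)] [([202.7, 188.6], 0.7), ([230.8, 276.6], 0.38)]
guard_push [([327.4, 228.8], 0.91)] [([307.9, 226.4], 0.97)]
bottle [([140.6, 276.1], 0.87)] [([130.7, 273.6], 0.57)]
tape [([353.6, 280.3], 0.8)] [([347.8, 290.9], 0.87)]
part0 [([186.6, 271.6], 0.69), ([235.2, 276.2], 0.64)] [([183.8, 271.4], 0.68), ([228.5, 276.2], 0.54)]
```

View pics/scene0.png

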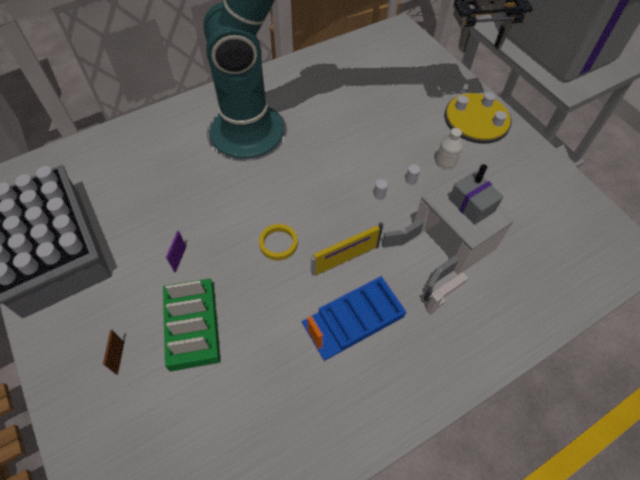

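View pics/top0.png

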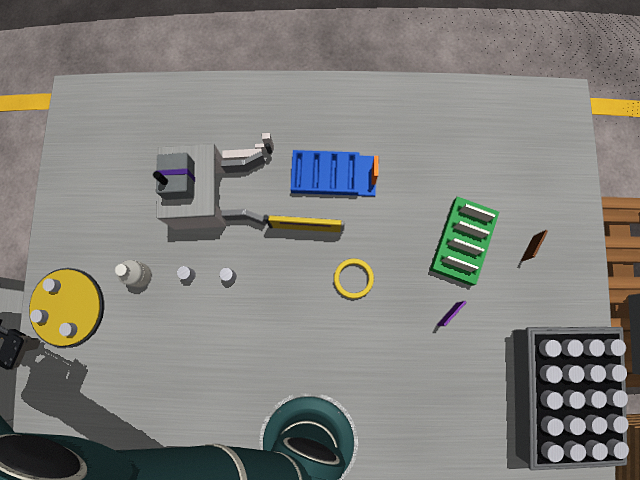

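The scene view shows the green rack at (190,325) with four white plates in it. The brown plate at (115,352) and the purple one at (176,251) stand outside the rack as look-alikes. The tray is at (352,317) and the bay at (455,230). The top view agrees: rack (465,240), tray (335,173), hood (187,187), door (305,225).

```bash
cat > h.py <<'E'
import numpy as np,cv2
from scipy.optimize import minimize
from scipy.spatial.transform import Rotation as Ro
from workcell import arm,sensors,optics,models,hand_in
def f(d): return 240/np.tan(np.radians(d["fovy"])/2)
def proj(d,P):
    p=(np.atleast_2d(P)-d["origin"])@Ro.from_euler('xyz',d["orientation"]).as_matrix()
    s=np.c_[p[:,0],-p[:,1]]/-p[:,2:]
    s=s*(1+d["k1"]*(s**2).sum(1,keepdims=True))
    return s*f(d)+[d["cx"],d["cy"]]
def unproj(d,uv,z):
    t=(np.array(uv,float)-[d["cx"],d["cy"]])/f(d); s=t.copy()
    for _ in range(20): s=t/(1+d["k1"]*(s@s))
    r=Ro.from_euler('xyz',d["orientation"]).as_matrix()@[s[0],-s[1],-1]
    return d["origin"]+r*(z-d["origin"][2])/r[2]
def T(p,L):  # pose x,y,yaw; local pts->world
    c,s=np.cos(p[2]),np.sin(p[2]); L=np.atleast_2d(L).astype(float)
    return np.c_[p[0]+c*L[:,0]-s*L[:,1],p[1]+s*L[:,0]+c*L[:,1],L[:,2]]
def box(x0,x1,y0,y1,z0,z1): return np.array([[x,y,z] for x in(x0,x1) for y in(y0,y1) for z in(z0,z1)])
def blob(d,kind,roi=None):
    h=cv2.cvtColor(d["pixels"],cv2.COLOR_RGB2HSV);H,S,V=[h[...,i].astype(int) for i in range(3)]
    m={"green":(H>45)&(H<80)&(S>120),"blue":(H>100)&(H<125)&(S>130),"orange":(H>4)&(H<16)&(S>170)&(V>130),
       "yellow":(H>20)&(H<33)&(S>130)}[kind]
    if roi: z=np.zeros_like(m);z[roi[1]:roi[3],roi[0]:roi[2]]=1;m&=z
    n,l,st,_=cv2.connectedComponentsWithStats(m.astype(np.uint8))
    return (l==1+np.argmax(st[1:,4])).astype(np.uint8)
def hullpts(m): return cv2.convexHull(np.argwhere(m)[:,::-1].astype(np.int32)).reshape(-1,2)
def fit(views,L,p0):
    """views: (d,mask); match support function of convex hulls (L: local pts)"""
    a=np.linspace(0,2*np.pi,72,endpoint=False);D=np.c_[np.cos(a),np.sin(a)]
    hs=[(d,(hullpts(m)@D.T).max(0)+0.3) for d,m in views]
    def c(q):
        e=0
        for d,h in hs: e+=np.minimum(((proj(d,T(q,L))@D.T).max(0)-h)**2,25).mean()
        return e
    r=minimize(c,p0,method="Nelder-Mead",options=dict(initial_simplex=np.array(p0)+np.array([[0,0,0],[.02,0,0],[0,.02,0],[0,0,.2]]),xatol=1e-5,fatol=1e-5,maxiter=2000))
    return r.x,r.fun
RACK=box(-.095,.095,-.055,.055,0,.04)
TRAY=np.r_[box(-.06,.106,-.052,.052,0,.033),box(-.106,-.06,-.052,.052,0,.006)]
TAB=box(-.105,-.095,-.025,.025,.012,.085)
E
python3 - <<'E'
from h import *
S=optics.capture("scene");Tp=optics.capture("top")
for nm,k,L,uv,y0 in(("rack","green",RACK,(465,240),-1.8),("tray","blue",TRAY,(333,174),1.57),("tab","orange",TAB,(378,166),1.57)):
    g=unproj(Tp,uv,.02 if nm!="tab" else .08)
    if nm=="tab": g=g-[0,-.1,0]
    roiS=(290,300,330,350) if nm=="tab" else None; roiT=(360,145,390,195) if nm=="tab" else None
    ms,mt=blob(S,k,roiS),blob(Tp,k,roiT)
    for v in([(Tp,mt)],[(S,ms)],[(S,ms),(Tp,mt)]):
        print(nm,*fit(v,L,[g[0],g[1],y0]))
for n,z in(("guard_hinge",0),("guard_push",.07),("bay_stop",0),("part0",0),("bottle",0),("tape",0)):
    for c,d in(("scene",S),("top",Tp)):
        print(n,c,[unproj(d,r["uv"],z).round(3)[:2] for r in models.tip_of(c,n)])
E
```

```text
rack [ 0.48153092 -0.37115379 -1.3722891 ] 14.636682323293131
rack [ 0.48417686 -0.37239276 -1.37997486] 14.721314571296173
rack [ 0.48236183 -0.37246234 -1.36959016] 29.585066102550993
tray [ 0.65125417 -0.04799075  1.55072132] 0.8834071997750824
tray [ 0.65211783 -0.05047387  1.54350571] 6.179318961077896
tray [ 0.6517929  -0.04917228  1.54782707] 7.339153297067306
tab [ 0.70780267 -0.06801677  1.19388164] 10.212361798842327
tab [ 0.64708852 -0.03745874  1.36698033] 10.645010011067601
tab [ 0.65813386 -0.05063992  1.49540508] 23.29191767130785
guard_hinge scene []
guard_hinge top [array([0.515, 0.107])]
guard_push scene [array([ 0.513, -0.033])]
guard_push top [array([ 0.495, -0.032])]
bay_stop scene []
bay_stop top []
part0 scene [array([0.395, 0.192]), array([0.391, 0.312])]
part0 top [array([0.382, 0.199]), array([0.392, 0.322])]
bottle scene [array([0.391, 0.422])]
bottle top [array([0.394, 0.436])]
tape scene [array([ 0.396, -0.106])]
tape top [array([ 0.386, -0.1  ])]
```

Run:
```python
from h import *
S=optics.capture("scene");Tp=optics.capture("top")
ms,mt=blob(S,"green"),blob(Tp,"green")
for v in([(Tp,mt)],[(S,ms)],[(S,ms),(Tp,mt)]): print("rack",*fit(v,RACK,[.482,-.372,-.36]))
ms,mt=blob(S,"yellow",(305,220,390,280)),blob(Tp,"yellow",(255,205,350,240))
DOOR=box(0.0,.182,-.006,.006,.005,.095) # hinge, direction
for v in([(Tp,mt)],[(S,ms)],[(S,ms),(Tp,mt)]): print("door",*fit(v,DOOR,[.515,.107,-1.6]))
# hover wrist cam over rack and tray
w=optics.capture("wrist");print({k:v for k,v in w.items() if k!="pixels"})
for p,y in(([.48,-.37,.35],-.36),([.65,-.05,.35],1.55),([.60,.12,.35],1.55)):
    for yy in(y-np.pi/2,y+np.pi/2): print(p,arm.ik(p,[np.pi,0,yy]))
```

```text
rack [ 0.48226562 -0.37088294 -0.34976701] 0.5919798477205298
rack [ 0.48436345 -0.37216073 -0.34736285] 2.6934953859016306
rack [ 0.48335349 -0.37165735 -0.3486638 ] 3.53861656846754
door [ 0.51544011  0.10770554 -1.6141451 ] 7.540590759399811
door [ 0.51689295  0.10815657 -1.60832602] 8.536143646835614
door [ 0.51610766  0.10800454 -1.61087542] 16.257485799146625
{'fovy': 71.64871081233309, 'cx': 319.6779942320914, 'cy': 239.90798186151736, 'k1': -0.041172167915158625, 'origin': array([0.1748093 , 0.62832205, 0.3838721 ]), 'orientation': array([-2.40114395e-01, -7.53736334e-04,  1.19947903e+00])}
[0.48, -0.37, 0.35] [-0.28892014  0.5727787   1.35778453  1.60039564 -0.56444019  1.4309447
 -2.38358834]
[0.48, -0.37, 0.35] [-0.24429491  0.49244407  1.22735202  1.59853937 -0.46997903  1.38616635
  0.67395195]
[0.65, -0.05, 0.35] [-0.55574626  0.45768717  0.85108225  1.47062224 -0.34600884  1.36933998
 -1.27836236]
[0.65, -0.05, 0.35] [-0.34715435  0.39622903  0.52514616  1.4568726  -0.20000058  1.3419007
  1.7396925 ]
[0.6, 0.12, 0.35] [-0.80876599  0.34423523  0.74112141  1.56970742 -0.23740274  1.32024765
 -1.62932904]
[0.6, 0.12, 0.35] [-0.4742784   0.30029076  0.28764709  1.54820225 -0.08706417  1.30571137
  1.37401549]
```

Run:
```python
from h import *
for nm,p,y in(("rack",[.483,-.372,.28],-.349-np.pi/2),("tray",[.652,-.05,.28],1.548-np.pi/2)):
    arm.goto(p,[np.pi,0,y]);arm.wait(.4)
    w=optics.capture("wrist");print(nm,sensors.sense()["clock"],w["origin"],w["orientation"],sensors.sense()["joint_pos"].round(2))
    im=w["pixels"][:,:,::-1].copy()
    np.savez(f"w_{nm}.npz",**w)
    if nm=="rack":
        for x in(-.066,-.022,.022,.066):
            for u in proj(w,T([.483,-.372,-.349],box(x-.003,x+.003,-.037,.037,.085,.085))): cv2.circle(im,tuple(int(v) for v in u),2,(0,0,255),-1)
        for u in proj(w,T([.483,-.372,-.349],box(-.095,.095,-.055,.055,.04,.04))): cv2.circle(im,tuple(int(v) for v in u),3,(255,0,255),-1)
    else:
        q=[.652,-.049,1.548]
        for x in(-.043,.001,.045,.089):
            for u in proj(w,T(q,box(x-.005,x+.005,-.043,.043,.030,.030))): cv2.circle(im,tuple(int(v) for v in u),2,(0,0,255),-1)
        for u in proj(w,T(q,np.r_[box(-.105,-.095,-.025,.025,.085,.085),box(-.106,.106,-.052,.052,0,0)])): cv2.circle(im,tuple(int(v) for v in u),3,(255,0,255),-1)
    cv2.imwrite(f"pics/w_{nm}.png",im)
```

```text
rack 7.1167 [ 0.46081243 -0.43567855  0.44927519] [-2.40535797e-01  2.90579471e-04  2.79326205e+00] [-0.27  0.67  1.35  1.69 -0.67  1.34 -2.29]
tray 8.925 [ 0.71873811 -0.05334888  0.44924891] [-2.39354549e-01  5.01510398e-04 -1.59382751e+00] [-0.61  0.55  0.94  1.57 -0.46  1.26 -1.19]
```

View pics/w_rack.png

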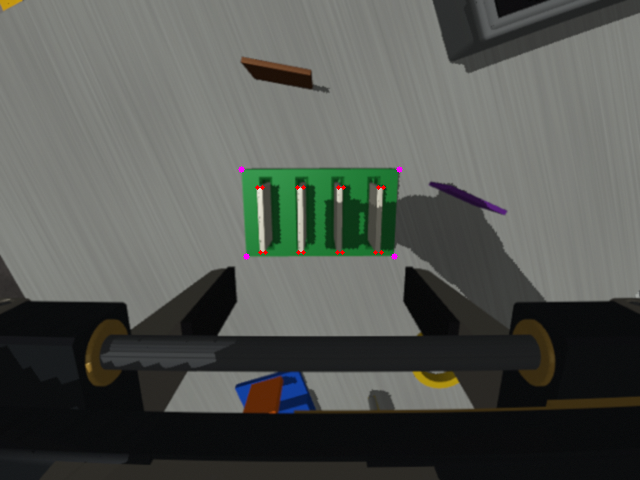

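View pics/w_tray.png

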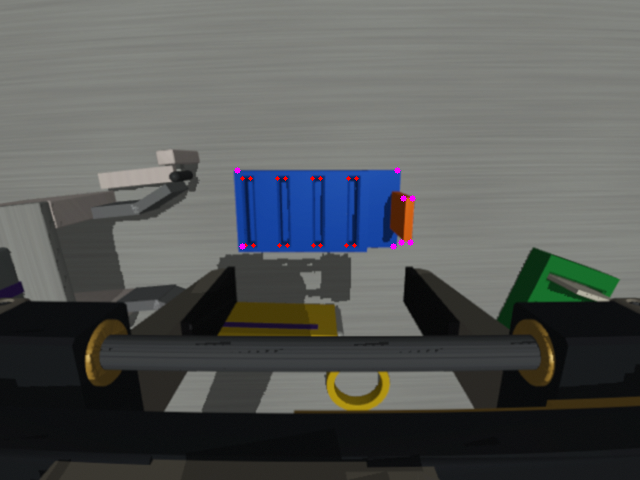

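Wrist view: the four white plates in the rack (x≈263, 301, 340, 379) match the overlay. The brown plate (277,72) and purple plate (468,198) are outside the rack, so I'll leave them. The tray slots (249, 283, 318 and 352, row 212) also match. I'll refine with the wrist image, then move the first plate.

```bash
cat >> h.py <<'E'
BLK=box(-.06,.106,-.052,.052,0,.033)
def down(yaw): return [np.pi,0,yaw]
def measure_tray(p0,cams=("top","scene")):
    out=[]
    for c in cams:
        d=optics.capture(c); q,e=fit([(d,blob(d,"blue"))],TRAY,p0); out.append(q); print("tray",c,q.round(4),round(e,2))
    return out
def pick(rk,xs,z=.055,grip=30):
    P=T(rk,[[xs,0,0]])[0]; yw=rk[2]-np.pi/2
    arm.gripper_to(.27)
    arm.goto([P[0],P[1],.19],down(yw)); arm.line_to([P[0],P[1],z],max_speed=.15)
    arm.gripper_to(0,f_grip=grip)
    s=sensors.sense(); print("pick",s["tcp_pos"].round(4),"open",round(s["opening"],3),s["gripper_force"],round(s["clock"],1))
    arm.line_to([P[0],P[1],.185],max_speed=.15)
def place(tr,xs,z=.054,stop=6):
    P=T(tr,[[xs,0,0]])[0]; yw=tr[2]-np.pi/2
    arm.goto([P[0],P[1],.185],down(yw))
    arm.line_to([P[0],P[1],.095],max_speed=.15)
    hit=arm.line_to([P[0],P[1],z-.004],max_speed=.05,stop_force=stop)
    s=sensors.sense(); print("place hit",hit,"z",s["tcp_pos"].round(4),s["wrist_force"].round(1),"clock",round(s["clock"],1))
    return hit,s["tcp_pos"][2]
def release():
    arm.gripper_to(.27); p=sensors.sense()["tcp_pos"]; arm.line_to([p[0],p[1],.19],max_speed=.15)
E
python3 - <<'E'
from h import *
w=dict(np.load("w_tray.npz")); print("wrist",*fit([(w,blob(w,"blue"))],BLK*[1,1,1],[.652,-.049,1.548]),*fit([(w,blob(w,"blue"))],TRAY,[.652,-.049,1.548]))
w=dict(np.load("w_rack.npz")); print("wrist",*fit([(w,blob(w,"green"))],RACK,[.483,-.372,-.349]))
q=measure_tray([.652,-.049,1.548])
pick([.483,-.372,-.349],-.066)
E
```

```text
wrist [ 0.65410731 -0.05241979  1.55549096] 10.994145540981878 [ 0.6531597  -0.05156398  1.5461782 ] 0.24002329678604475
wrist [ 0.4838173 -0.3729004 -0.3469737] 1.268107105236127
tray top [ 0.65   -0.0489  1.5641] 4.42
tray scene [ 0.6517 -0.0498  1.5471] 5.61
pick [ 0.4213 -0.3495  0.0555] open 0.061 30.000845789909363 13.0
```

Run:
```python
from h import *
hit,z=place([.6525,-.0505,1.547],.089)
if z<.058: release()
w=optics.capture("wrist");cv2.imwrite("pics/p1.png",w["pixels"][:,:,::-1])
```

```text
place hit True z [0.654  0.0385 0.0534] [-0.9  0.1  4.5] clock 17.2
```

View pics/p1.png

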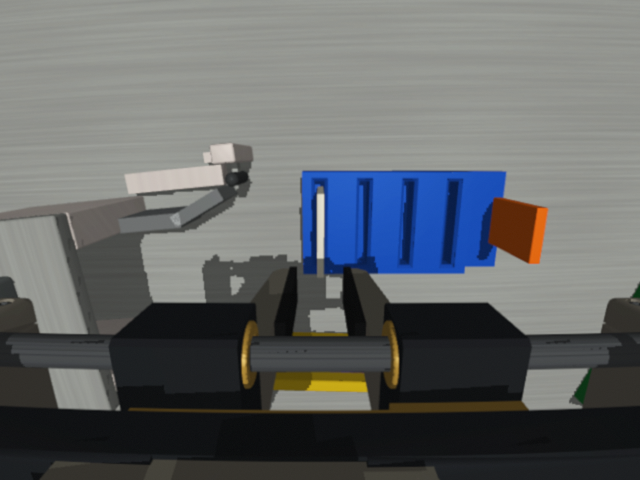

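The plate is standing fully down in the leading slot (320,235). I'll do the rest, re-checking the tray before each placing.

Run:
```python
from h import *
rk=[.4835,-.3722,-.348];tr=np.array([.6525,-.0505,1.547])
for xr,xt in((-.022,.045),(.022,.001),(.066,-.043)):
    pick(rk,xr)
    q=measure_tray(tr)
    if sensors.sense()["opening"]<.03: print("no plate");break
    d=min(np.hypot(*(a[:2]-tr[:2])) for a in q)
    if d>.007: print("MOVED",d);break
    hit,z=place(tr,xt)
    if z>.058 or z<.0505: print("odd z");break
    release()
```

```text
pick [ 0.4632 -0.3648  0.0556] open 0.063 30.000330805778503 22.1
tray top [ 0.6557 -0.0455  1.6089] 4.34
tray scene [ 0.6534 -0.0527  1.5328] 8.96
place hit True z [ 0.653  -0.0055  0.0534] [-1.3 -0.1  4.5] clock 26.3
pick [ 0.5046 -0.3799  0.0556] open 0.062 30.000404119491577 31.0
tray top [ 0.644  -0.0339  1.63  ] 17.47
tray scene [ 0.6515 -0.041   1.5381] 6.64
MOVED 0.009603269206150665
```

Run:
```python
from h import *
a=optics.capture("top")["pixels"][120:290,250:520];b=optics.capture("scene")["pixels"][230:400,150:420]
cv2.imwrite("pics/c1.png",cv2.resize(np.vstack([a,b])[:,:,::-1],None,fx=1.7,fy=1.7,interpolation=cv2.INTER_CUBIC))
```

```text
(no output)
```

View pics/c1.png

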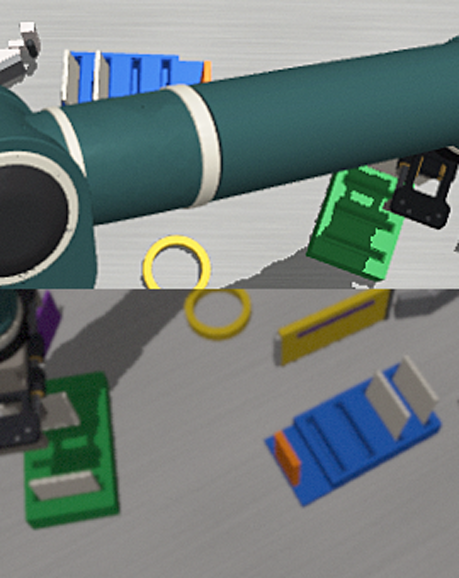

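The arm hides the tray in the top view, and the plates split the blue area in the scene view (tray at crop (350,440)). I'll join the pieces in the scene fit.

```bash
cat >> h.py <<'E'
def bluescene():
    d=optics.capture("scene");h=cv2.cvtColor(d["pixels"],cv2.COLOR_RGB2HSV)
    m=cv2.inRange(h,(100,130,20),(125,255,255));m[:, :250]=0;m[:230]=0;m[:,480:]=0
    n,l,st,_=cv2.connectedComponentsWithStats(m)
    m=np.isin(l,[i for i in range(1,n) if st[i,4]>15]).astype(np.uint8)
    return d,m
def measure_scene(p0,nfull=2):
    d,m=bluescene(); q,e=fit([(d,m)],TRAY,p0)
    h=cv2.cvtColor(d["pixels"],cv2.COLOR_RGB2HSV);o=cv2.inRange(h,(4,170,100),(16,255,255));o[:,:250]=0;o[:250]=0;o[:,450:]=0
    n,l,st,c=cv2.connectedComponentsWithStats(o);c=c[1+np.argmax(st[1:,4])]
    print("scene tray",q.round(4),round(e,2),"tab px",c.round(1));return q,c
E
python3 - <<'E'
from h import *
measure_scene([.6525,-.0505,1.547]); d=optics.capture("scene")
print(proj(d,T([.652,-.05,1.547],[-.1,0,.05])))
print(proj(d,T([.652,-.06,1.547],[-.1,0,.05])))
E
```

```text
scene tray [ 0.652  -0.0402  1.5426] 2.02 tab px [318.5 329.3]
[[314.15527235 331.25256251]]
[[310.10034602 333.49652643]]
```

Run:
```python
from h import *
tr=[.6525,-.0405,1.545]
P=T(tr,[[.001,0,0]])[0];arm.goto([P[0],P[1],.22],down(tr[2]-np.pi/2));arm.wait(.3)
w=optics.capture("wrist");h=cv2.cvtColor(w["pixels"],cv2.COLOR_RGB2HSV);m=cv2.inRange(h,(100,130,20),(125,255,255))
n,l,st,_=cv2.connectedComponentsWithStats(m);m=np.isin(l,[i for i in range(1,n) if st[i,4]>40]).astype(np.uint8)
print(fit([(w,m)],TRAY,tr))
im=w["pixels"][:,:,::-1].copy()
for x in(-.043,.001,.045,.089):
    for u in proj(w,T(tr,box(x-.005,x+.005,-.043,.043,.030,.030))): cv2.circle(im,tuple(int(v) for v in u),2,(0,0,255),-1)
cv2.imwrite("pics/p3.png",im)
```

```text
(array([ 0.6522366 , -0.0411449 ,  1.54664401]), np.float64(0.17397375780281812))
```

View pics/p3.png

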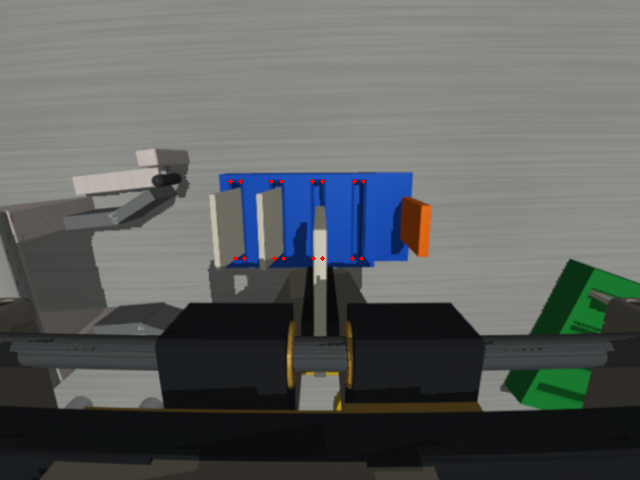

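The tray has moved about 10 mm towards the bay, and the overlay at the measured pose lies on the slots (318 and 358, rows 182–258). Placing now, then the last plate with a wrist check.

```bash
cat >> h.py <<'E'
def wrist_tray(p0):
    w=optics.capture("wrist");h=cv2.cvtColor(w["pixels"],cv2.COLOR_RGB2HSV);m=cv2.inRange(h,(100,130,20),(125,255,255))
    n,l,st,_=cv2.connectedComponentsWithStats(m);m=np.isin(l,[i for i in range(1,n) if st[i,4]>40]).astype(np.uint8)
    q,e=fit([(w,m)],TRAY,p0);print("wrist tray",q.round(4),round(e,2));return q,e,w
E
python3 - <<'E'
from h import *
tr=np.array([.6523,-.0410,1.5466])
hit,z=place(tr,.001)
assert .0505<z<.058
release()
wrist_tray(tr)
pick([.4835,-.3722,-.348],.066); measure_scene(tr)
P=T(tr,[[-.043,0,0]])[0];arm.goto([P[0],P[1],.22],down(tr[2]-np.pi/2));arm.wait(.3)
q,e,w=wrist_tray(tr)
if e<.8 and np.hypot(*(q-tr)[:2])<.06:
    hit,z=place(q,-.043)
    if .0505<z<.058:
        release(); wrist_tray(q); print(sensors.sense()["clock"])
E
```

```text
place hit True z [ 0.6517 -0.04    0.0534] [ 0.1 -0.1  4.9] clock 35.8
wrist tray [ 0.6523 -0.0414  1.5466] 0.49
pick [ 0.5459 -0.3949  0.0557] open 0.062 30.000166296958923 40.5
scene tray [ 0.652  -0.0401  1.5438] 2.02 tab px [318.5 329.3]
wrist tray [ 0.6522 -0.0411  1.5456] 0.64
place hit True z [ 0.6505 -0.0841  0.0535] [-1.4  0.4  5.3] clock 44.9
wrist tray [ 0.6523 -0.0413  1.5477] 0.38
46.5083
```

Run:
```python
from h import *
arm.goto([.58,.06,.36],down(1.547-np.pi/2));arm.wait(.3)
w=optics.capture("wrist");np.savez("w_bay.npz",**w);im=w["pixels"][:,:,::-1].copy()
for yaw,col in((1.547,(0,0,255)),(1.50,(255,0,255)),(1.60,(0,255,0))):
    c,s=np.cos(yaw),np.sin(yaw);o=np.array([.516,.108])-np.array([c*-.008-s*.09,s*-.008+c*.09])
    q=[*o,yaw];print(q)
    for u in proj(w,T(q,[[0,.078,.055],[0,-.078,.055],[.05,.056,.055],[.05,-.056,.055],[.105,.056,.055],[.105,-.056,.055],[.105,0,.129],[-.008,.09,.095]])): cv2.circle(im,tuple(int(v) for v in u),2,col,-1)
cv2.imwrite("pics/bay1.png",im)
for c in("scene","top"):
    d=optics.capture(c)
    print(c,[unproj(d,r["uv"],0).round(3)[:2] for n in("bay","bay_stop","guard_hinge") for r in models.tip_of(c,n)])
```

```text
[np.float64(0.6061648719179963), np.float64(0.11385626775440941), 1.547]
[np.float64(0.6063404464077066), np.float64(0.10961361174273918), 1.5]
[np.float64(0.6057280280953251), np.float64(0.11862454583144803), 1.6]
scene [array([0.513, 0.101])]
top [array([0.39 , 0.198]), array([0.504, 0.108])]
```

View pics/bay1.png

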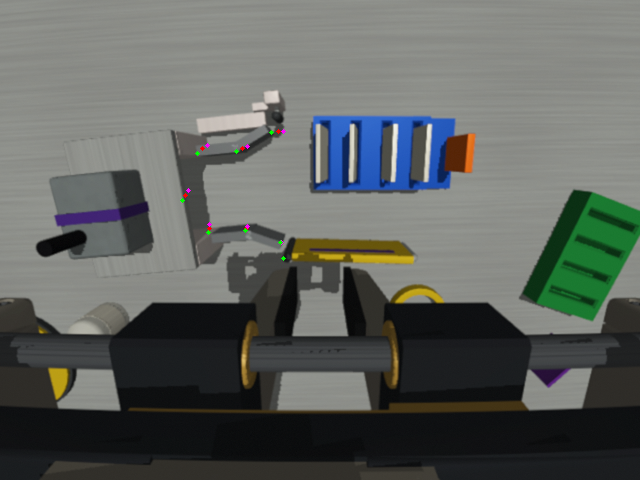

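Wrist view: all four plates stand in the tray (320–425, row 153). The hood's front top edge runs from about (177,130) to (198,270), and the guides are at (238,150) and (248,232). I'll get the bay yaw from the hood edge.

Run:
```python
from h import *
w=dict(np.load("w_bay.npz"))
a=unproj(w,(177,130),.129);b=unproj(w,(198,270),.129);print(a,b,"yaw",np.arctan2(*(a-b)[:2][::-1])+np.pi/2,np.linalg.norm(a-b))
for nm,z,pts in(("guide",.055,[(272,131),(240,150),(199,154),(246,229),(211,233),(282,243)]),("doortop",.095,[(413,262),(414,243),(287,262),(291,241)])):
    for p in pts: print(nm,p,unproj(w,p,z).round(4))
im=w["pixels"][80:290,40:330,::-1]
cv2.imwrite("pics/bay2.png",cv2.resize(im,None,fx=2.7,fy=2.7,interpolation=cv2.INTER_CUBIC))
```

```text
[0.68419468 0.22048264 0.129     ] [0.5135365  0.21439512 0.129     ] yaw 1.6064520623709548 0.17076671918086672
guide (272, 131) [0.6855 0.1202 0.055 ]
guide (240, 150) [0.6617 0.1659 0.055 ]
guide (199, 154) [0.6581 0.2236 0.055 ]
guide (246, 229) [0.55  0.166 0.055]
guide (211, 233) [0.5454 0.218  0.055 ]
guide (282, 243) [0.5277 0.1145 0.055 ]
doortop (413, 262) [ 0.5065 -0.0683  0.095 ]
doortop (414, 243) [ 0.5333 -0.0685  0.095 ]
doortop (287, 262) [0.5109 0.1041 0.095 ]
doortop (291, 241) [0.5402 0.0973 0.095 ]
```

View pics/bay2.png

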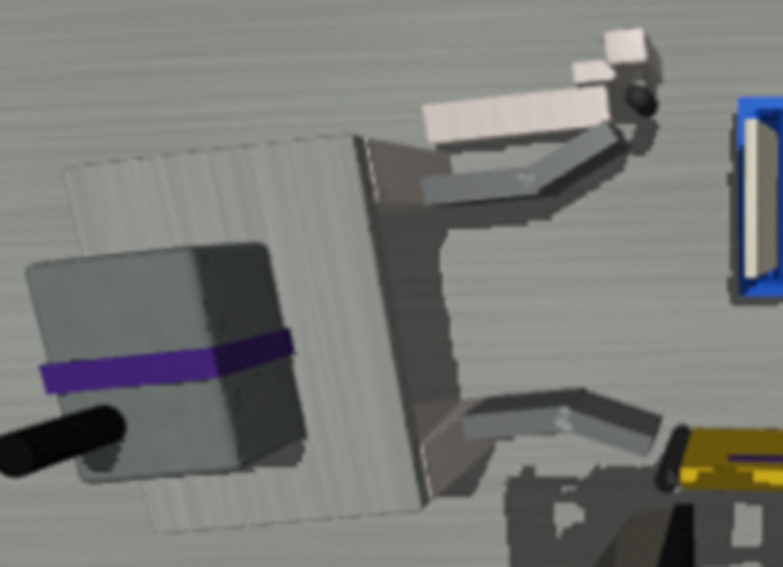

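Run:
```python
from h import *
from scipy.optimize import least_squares
w=dict(np.load("w_bay.npz"))
px=lambda u,v:(40+u/2.7,80+v/2.7)
for nm,z,pts in(("far",.055,[(425,203),(532,193),(620,140)]),("near",.055,[(463,418),(583,407),(655,430)]),("hood",.129,[(355,135),(422,508),(65,168),(155,532)])):
    for p in pts: print(nm,unproj(w,px(*p),z)[:2].round(4))
U=np.array([px(*p) for p in[(425,203),(532,193),(620,140),(463,418),(583,407),(655,430),(355,135),(422,508),(65,168),(155,532)]])
def L(wd,gx): return np.array([[gx[0],-.056,.055],[.05,-.056,.055],[0,-.078,.055],[gx[1],.056,.055],[.05,.056,.055],[0,.078,.055],[.105,-wd,.129],[.105,wd,.129],[.239,-wd,.129],[.239,wd,.129]])
r=least_squares(lambda q:(proj(w,T(q[:3],L(q[3],q[4:6])))-U).ravel(),[.608,.114,1.6,.085,.1,.1],loss="soft_l1")
print(r.x.round(4));print(r.fun.reshape(-1,2).round(1).tolist())
o=T(r.x[:3],[-.008,.09,0]);print("hinge",o)
```

```text
far [0.6565 0.226 ]
far [0.6598 0.1702]
far [0.6845 0.1235]
near [0.5426 0.2175]
near [0.5471 0.1516]
near [0.5333 0.1133]
hood [0.6844 0.227 ]
hood [0.5161 0.2163]
hood [0.676  0.3589]
hood [0.5067 0.3483]
[0.6073 0.1164 1.6387 0.0846 0.1061 0.1051]
[[0.0, 0.4], [0.1, -0.0], [1.3, -0.5], [-0.1, -1.1], [-7.4, -0.5], [1.7, 2.5], [0.0, -0.1], [0.7, 0.2], [-1.3, 0.5], [-0.6, -0.0]]
hinge [[0.51807318 0.10230487 0.        ]]
```

Bay pose ≈ (0.607, 0.117, yaw 1.635): the hood's sides and front edge agree, and its depth and the guides match the given sizes. Now I'll grip the tab and slide.

```bash
cat >> h.py <<'E'
BAY=np.array([.607,.1165,1.635])
def bayT(x,y=0): return np.array([*T(BAY,[x,y,0])[0,:2],BAY[2]])
def tabpose(tr,z=.055): P=T(tr,[-.1,0,0])[0]; return [P[0],P[1],z],down(tr[2]-np.pi/2)
E
python3 - <<'E'
from h import *
tr=np.array([.6523,-.0413,1.547])
p,o=tabpose(tr)
arm.gripper_to(.35)
arm.goto([p[0],p[1],.20],o);arm.wait(.2);q,e,w=wrist_tray(tr)
if e<1.5: p,o=tabpose((q+tr)/2)
print(arm.line_to([p[0],p[1],.055],o,max_speed=.1,stop_force=8))
arm.gripper_to(0,f_grip=40);s=sensors.sense();print(s["opening"],s["gripper_force"],s["tcp_pos"])
p,o=tabpose(bayT(-.15))
print(arm.line_to(p,o,max_speed=.04,stop_force=25));s=sensors.sense();print(s["tcp_pos"],p,s["wrist_force"],s["clock"])
im=optics.capture("wrist")["pixels"][:,:,::-1];cv2.imwrite("pics/sl1.png",im)
E
```

```text
wrist tray [ 0.6522 -0.0409  1.5466] 0.68
False
0.108373629562643 39.99961316585541 [ 0.65006914 -0.13979329  0.05524775]
False
[ 0.62266872 -0.13340824  0.05523292] [np.float64(0.6230398932942748), np.float64(-0.13298491301701648), 0.055] [ 0.7233985  -1.64816097  3.63543552] 52.7
```

View pics/sl1.png

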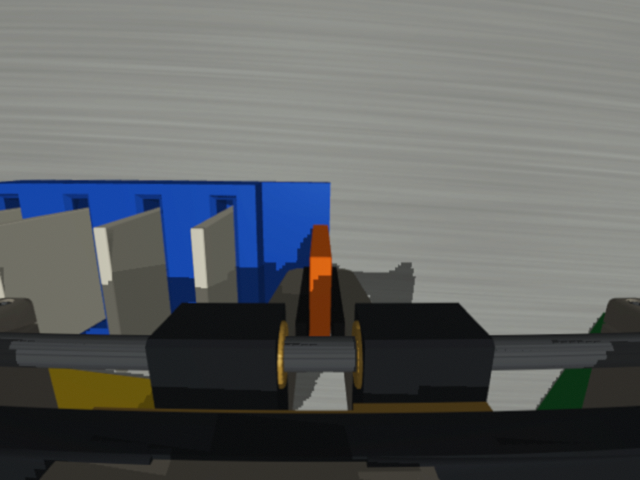

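The tab is gripped squarely (320,270), and the tray follows with its plates upright (100–235, row 260). Pushing in.

Run:
```python
from h import *
for x,st,v in((-.05,15,.06),(.06,15,.05),(.100,15,.04),(.118,18,.02)):
    p,o=tabpose(bayT(x));r=arm.line_to(p,o,max_speed=v,stop_force=st);s=sensors.sense()
    d=s["tcp_pos"][:2]-BAY[:2];c,n=np.cos(BAY[2]),np.sin(BAY[2])
    print(x,r,"tray x",round(d@[c,n]+.1,4),"y",round(d@[-n,c],4),s["wrist_force"].round(1),round(s["clock"],1))
    if r and x<.1: break
```

```text
-0.05 False tray x -0.0526 y 0.0005 [ 0.1 -7.1  3.8] 54.6
0.06 False tray x 0.0567 y 0.0005 [ 0.4 -7.4  6. ] 56.9
0.1 False tray x 0.0969 y 0.0004 [ 0.3 -6.5  4.9] 58.1
0.118 False tray x 0.1128 y 0.0002 [  1.1 -11.7   5.3] 59.1
```

Run:
```python
from h import *
p,o=tabpose(bayT(.130));r=arm.line_to(p,o,max_speed=.02,stop_force=20);s=sensors.sense();d=s["tcp_pos"][:2]-BAY[:2]
print(r,d@[np.cos(BAY[2]),np.sin(BAY[2])]+.1,s["wrist_force"].round(1),s["tcp_pos"])
p=s["tcp_pos"];arm.gripper_to(.35);arm.line_to([p[0],p[1],.22],max_speed=.15)
arm.goto([.56,.0,.36],down(BAY[2]-np.pi/2));arm.wait(.3)
w=optics.capture("wrist");np.savez("w_home.npz",**w)
cv2.imwrite("pics/home.png",w["pixels"][:,:,::-1]);print(sensors.sense()["clock"])
```

```text
True 0.1127604578224164 [ 0.3 -2.   1.4] [0.60636307 0.12924585 0.05577702]
62.5417
```

View pics/home.png

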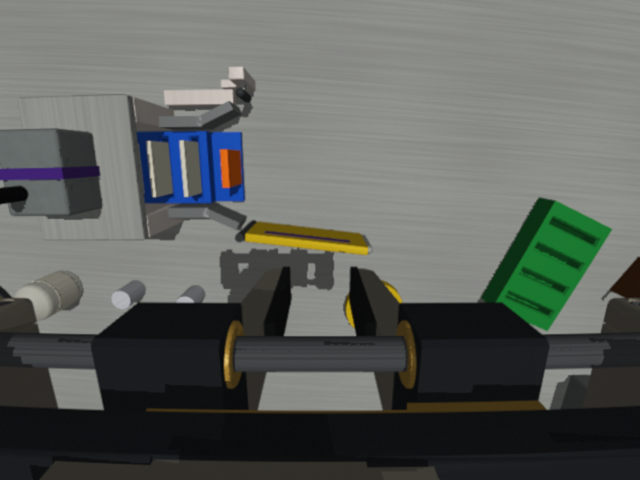

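The tray is home against the stop (no travel past x = 0.1128), with its plates upright under the hood (155–190, row 165). The tab is at (230,168), and the door is still open (305,237). Now the door: an arc about the hinge, pushing with the shut fingers.

```bash
cat >> h.py <<'E'
HG=np.array([.517,.1065])
def dpose(th,off,z=.055,r=.14):
    a=BAY[2]-np.pi/2-th; dr=np.array([np.cos(a),np.sin(a)]);n=np.array([dr[1],-dr[0]])
    P=HG+r*dr+off*n; return [P[0],P[1],z],down(a+np.pi/2)
E
python3 - <<'E'
from h import *
n=dpose(1.675,.0)
print("normal open",np.array(dpose(1.675,1)[0])-n[0],"normal shut",np.array(dpose(0,1)[0])-dpose(0,0)[0])
for th in(1.675,1.2,.8,.4,.1,0):
    for k in(0,np.pi):
        p,o=dpose(th,.017);o=down(o[2]-k);q=arm.ik(p,o);print(th,k,np.array(p).round(3),None if q is None else np.array(q).round(2))
E
```

```text
normal open [-0.99920011  0.03998933  0.        ] normal shut [ 0.06415957 -0.99793965  0.        ]
1.675 0 [ 0.494 -0.033  0.055] [-0.64  0.57  0.81  2.13 -0.65  0.7  -1.  ]
1.675 3.141592653589793 [ 0.494 -0.033  0.055] [-0.3   0.47  0.37  2.11 -0.28  0.61  1.79]
1.2 0 [ 0.561 -0.028  0.055] [-0.58  0.65  0.76  1.97 -0.64  0.78 -0.59]
1.2 3.141592653589793 [ 0.561 -0.028  0.055] [ 0.78  0.89 -1.11  1.88  0.96  1.02  1.24]
0.8 0 [ 0.609 -0.     0.055] [-0.55  0.69  0.68  1.85 -0.59  0.82 -0.3 ]
0.8 3.141592653589793 [ 0.609 -0.     0.055] [ 0.76  1.14 -1.34  1.76  1.17  1.28  1.52]
0.4 0 [0.644 0.044 0.055] [-0.54  0.72  0.6   1.75 -0.52  0.84 -0.04]
0.4 3.141592653589793 [0.644 0.044 0.055] [-0.87  1.04  1.21  1.77 -1.08  1.16 -2.78]
0.1 0 [0.656 0.085 0.055] [-0.56  0.72  0.54  1.7  -0.47  0.85  0.16]
0.1 3.141592653589793 [0.656 0.085 0.055] [-0.89  1.02  1.16  1.72 -1.03  1.14 -2.59]
0 0 [0.658 0.099 0.055] [-0.56  0.72  0.52  1.69 -0.46  0.85  0.23]
0 3.141592653589793 [0.658 0.099 0.055] [-0.9   1.01  1.14  1.72 -1.02  1.13 -2.52]
```

Run:
```python
from h import *
arm.gripper_to(0)
p,o=dpose(1.675,.055,.2);arm.goto(p,o);p,o=dpose(1.675,.055);arm.line_to(p,o)
p,o=dpose(1.675,.017);print(arm.line_to(p,o,max_speed=.05,stop_force=10))
for th in np.arange(1.5,.09,-.15):
    p,o=dpose(th,.015)
    if arm.line_to(p,o,max_speed=.08,stop_force=15): print("hit",th,sensors.sense()["wrist_force"]);break
s=sensors.sense();print(th,s["tcp_pos"],p,s["wrist_force"].round(1),s["clock"])
im=optics.capture("wrist")["pixels"][:,:,::-1];cv2.imwrite("pics/door.png",im)
```

```text
False
0.1500000000000008 [0.65497358 0.07885145 0.05497042] [np.float64(0.6551996787061465), np.float64(0.07955841865224106), 0.055] [0.3 0.1 0.3] 70.1917
```

View pics/door.png

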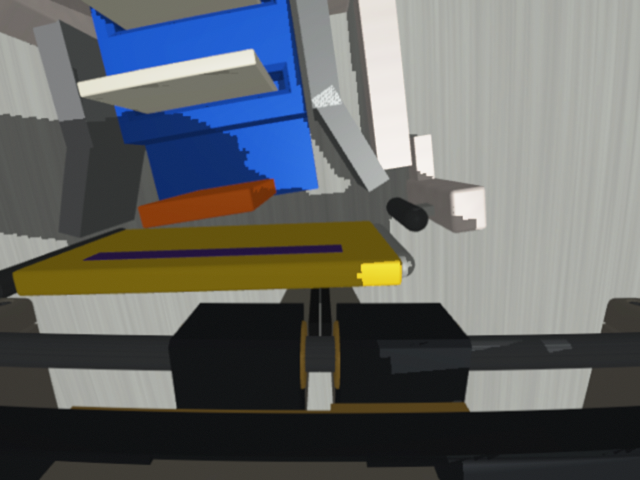

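The door has swung with the fingers and its free edge (400,265) is just short of the roller catch (407,213). Pushing past the catch.

Run:
```python
from h import *
for th in np.arange(.12,-.16,-.02):
    p,o=dpose(th,.015);o=dpose(max(th,0),.015)[1]
    r=arm.line_to(p,o,max_speed=.03,stop_force=22);s=sensors.sense()
    print(round(th,2),r,s["tcp_pos"][:2].round(4),s["wrist_force"].round(1))
    if r or np.linalg.norm(s["wrist_force"][:2])>22: break
d=optics.capture("wrist");cv2.imwrite("pics/door2.png",d["pixels"][:,:,::-1])
```

```text
0.12 False [0.6559 0.0837] [ 0.2 -0.7 -0.3]
0.1 False [0.6564 0.0868] [ 0.5 -0.4 -0.6]
0.08 False [0.6568 0.0897] [ 0.7  0.4 -0.1]
0.06 False [0.657  0.0913] [-1.2 -2.7  0.8]
0.04 False [0.6574 0.0959] [-0.3  0.5  0.6]
0.02 False [0.6576 0.0984] [-0.6 -0.1 -0.2]
-0.0 False [0.6578 0.0988] [ 0.6 -4.7  0.6]
-0.02 False [0.6578 0.0988] [ -1.2 -10.2   1.6]
-0.04 False [0.6578 0.0988] [ -2.1 -14.5   1.9]
-0.06 False [0.6577 0.0988] [ -1.5 -17.5   3.8]
-0.08 False [0.6577 0.0988] [ -1.7 -22.5   3.3]
```

View pics/door2.png

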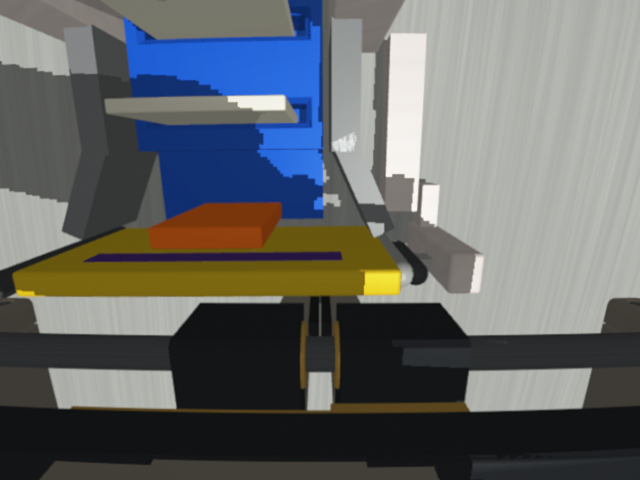

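The force peaked and dropped at the roller, and then the door met a hard stop at about 0 rad with no motion up to 22 N, so it is seated. Backing off and checking.

Run:
```python
from h import *
p,o=dpose(0,.015+.06);arm.line_to(p,o,max_speed=.08);p[2]=.32;arm.line_to(p,o);arm.wait(.3)
p2,o2=dpose(0,.2,.32);arm.goto(p2,o2);arm.wait(.5)
w=optics.capture("wrist");im=w["pixels"][:,:,::-1].copy()
d=optics.capture("scene")["pixels"][170:330,330:530,::-1]
cv2.imwrite("pics/end.png",np.hstack([im[:330,100:500],cv2.resize(d,(400,330))]))
print(sensors.sense()["clock"],sensors.sense()["wrist_force"])
```

```text
77.5083 [-0.06950523  0.77305431 -0.06274885]
```

View pics/end.png

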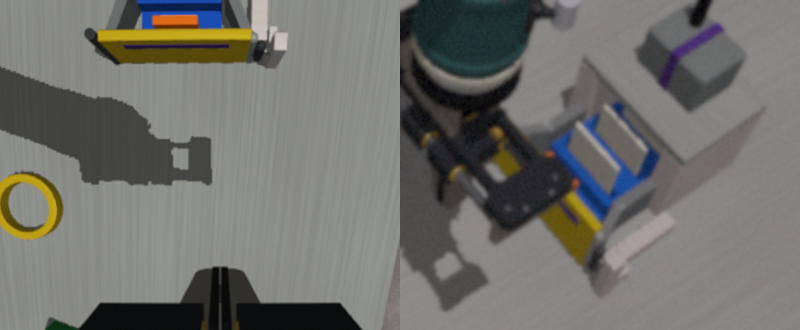

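The door is shut across the mouth (175,45), with the tab just behind it. The plates are upright in the tray (right half, 610,150), and the arm is clear. Handing in.

```bash
python3 -c "
from workcell import hand_in;print(hand_in())"
```

```text
the job is handed in; nothing more can be done
None
```

I handed the job in at about 78 s: all four white plates are in the tray, the tray is home against its end stop, and the guard door is seated on its catch; `hand_in` returned no verdict.

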